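# Slide the ring carriage past its spring catch up to the polishing wheel

### The arm

A 6-joint arm with a two-finger parallel gripper is mounted at the origin on the work surface. World frame = base frame: x ahead of the robot, y to its left, z up, the work surface at z = 0. Lengths are in m, angles in rad, forces in N, time in s.
With the tool pointing down it reaches from about 0.3 to 0.775 m from the base axis. Payload 14.6 kg.
Tool frame: the origin (TCP) lies at the very end of the fingers, on their centre line; the grasp point (between the pads) lies 19 mm behind it; z points along the fingers, y is the line along which they close (so a half turn about z gives the same grasp; the last joint's range is limited). The gripper opens to 94 mm and grips with 3 to 60 N. Pads are 16 mm wide; open, the fingers measure 119 mm over their backs; the gripper's body (75 mm by 177 mm) begins 78 mm behind the grasp point.
Start: joints at [1.138, 0.3, 1.521, -0, 1.321, -0.067], TCP at [0.197, 0.514, 0.171] pointing down, gripper open.
Joint ranges: [-3.03, 3.03], [-0.79, 2.21], [0.23, 2.52], [-1.04, 4.18], [0, 3.07], [-2.55, 2.55]. Speed limits (rad/s): [2.22, 2.22, 2.57, 3.14, 3.14, 3.14].

### API

Orientations are given as [roll, pitch, yaw] about the fixed x, y, z axes, in that order (R = Rz(yaw) Ry(pitch) Rx(roll)).
In Python, from station import ctrl gives the robot as it stands.
- The arm moves only by the tool move_arm, never from a script. Its argument "increments" is a list of rows, each a list of 7 numbers: the opening, from 0 (shut) to 1 (fully open), then the shift along the tool's x, y, z in units of 50 mm (1.0 is 50 mm), then the turn, a rotation vector about the tool's x, y, z in rad. In form: [[claw, tx, ty, tz, rx, ry, rz], ...]. A call has 1 to 20 rows; each row shifts and turns the commanded pose from where the row before left it, along the tool's axes as they then stand; what a row does not reach is not made up. A row lasts 1/10 s, in which the tool goes at most 50 mm and 8.59 degrees, less where a joint would pass 70% of its speed; a pose out of reach is approached as far as the arm can. A call is refused whole if a number of a shift passes 1 or a number of a turn 0.15, either way. A call with a gripper value outside its range is refused whole. The fingers move at their own pace and stop on an object; "force" is the grip in N (left out, the last holds). Time passes only in rows, so rows that do not move let the fingers close. It gives the time, the measured TCP pose, the force, the opening and the grip force at its end, in the units of the state.
- ctrl.get_obs(): the state, without advancing time (a new reading comes with each control period).
- ctrl.camera(name): name is "scene" or "top"; returns a dict with "color" (420x560x3 uint8, blue, green, red), "K" (3x3 intrinsics, pixels), "distortion" ([k1, k2, p1, p2, k3] as OpenCV has them; the pictures are not rectified), "pose" (4x4, takes a point from camera to world coordinates). Camera axes: x right, y down, z forward; pixel columns grow to the right and rows downward; lengths in m; the calibration is good to about 2 mm. A picture is of the moment at which its call begins. There is no depth.
- ctrl.hand_in(): hands the job in; it is judged then, once.
Trained networks look in a picture, given as the dict that the camera call returned (one of the last four; its "shot" number tells which), for a name from the list of things; names that differ only in an ending like _2 or _b are one class to them, and where a whole thing is asked for, a point or a joint stands for the part that bears it (a point fixed in the world has none). Each returns a list of dicts, best first, with "conf" (0 to 1); they miss things now and then, are a little off and sometimes report something else, mostly with a low value. They report only what shows in the picture. A call takes as long as a camera call. They do not tell look-alikes from the thing itself.
- ctrl.cut_out(name, picture): "mask" (420x560 bool, what is visible of it) and "centre" ([row, column] in pixels, amid what is visible of it).
The state is a dict: "time_s": time; "qpos": joint angles; "joint_vel": joint speeds; "tau": joint torques, N m; "ee_pos": TCP position; "eef_rot": TCP orientation; "force": force on the tool from outside, world axes, zero at the start; "moment": the same for the moment, N m; "grip_width": finger opening in m; "grip_force": force on a finger pad.
Only numpy, scipy, OpenCV 4.12 (cv2) and the standard library are available. Lean on these libraries where they do the work, as an engineer would, in place of code of your own. Each camera call takes 0.05 s, during which the arm holds its last target. There are 200 camera calls.

### The job

The ring carriage of the polishing jig is kept back from the felt wheel by the tooth of a spring catch. With the fingertips, press the catch's long bar fully down behind the carriage and, keeping it down all the way, push the carriage's rear wall until the carriage is right up against the end stop; only then ease back off the wall, let the bar spring fully up so that its tooth stands in the carriage's window, and move clear. Do not pick up or tip the carriage, do not touch the ring or its post, and leave the other things on the bench alone.

Things in the scene. Friction and masses are not known exactly. Their poses are not given: they have to be found in the camera images.
- jig: Low metal track, 380 x 112 mm, fixed on the bench. Origin on the bench under the track; +x is the way the carriage travels, z up. Two rails (tops at z = 20 mm, inner edges at y = +-30: a 60 mm gap) between two guide walls (tops at z = 30, outer faces at y = +-50) run from x = -173 to +89.
- stop_face (a point): Top middle of the end stop's face, at jig x = +89 mm: an upright plate across the track's end, 36 mm tall, at right angles to the travel.
- wheel_centre (a point): Centre of the grey felt wheel beyond the stop: 90 mm across, 24 thick, at jig x = +139, y = 0, z = 62; its motor stands on the jig's -y side (out to y = -130, top at z = 97).
- catch (a joint): Spring catch: how far the press bar is down, in m: 0 = fully up, 0.011 = fully down. It springs back by itself; about 4 N start it and about 8 N hold it fully down. The bar goes straight down wherever it is pressed, without tilting.
- bar_top (a point): Point on top of the flat steel press bar, at jig x = -120, y = 0; 18 mm over the bench when up, 7 when fully down (it moves with the bar). The bar lies between the rails, 44 mm wide, from jig x = -170 to +35, flat apart from the tooth; it passes under the carriage with 2 mm clearance when up.
- tooth_top (a point): Top centre of the catch's tooth: a steel block 10 mm long (x), 24 wide, on the bar's front end at jig x = +30. Its top is 27 mm over the bench when up (7 above the carriage's underside), 16 when fully down (4 below it); it clears the carriage once the bar is over 7 mm down.
- carriage: Loose aluminium frame, 86 (x) x 84 mm, 0.5 to 0.8 kg, on the rails with 2 mm play each side. Origin mid-underside, 20 mm over the bench; x as the jig's. Front block x = -3 to +43 (16 high), window -29 to -3, rear wall -43 to -29 (26 high). It starts with its front 9 to 35 mm short of the tooth's middle; at the end stop its origin is at jig x = +46, window over the tooth.
- push_face (a point): Middle of the flat rear face of the carriage's rear wall (at carriage x = -43 mm, z = 13, so 33 mm over the bench); the wall spans 20 to 46 mm over the bench, and a finger standing on the pressed bar meets it.
- ring_post: Tapered wooden post, 21 mm across and 44 tall, with a brass ring on it, fixed upright on the carriage's front block at carriage x = +29, top 80 mm over the bench. Origin at the post's foot.
- jar: Bystander: round jar with steel lid, 54 mm across, 75 tall; origin under its centre
- ring_stick: Bystander: upright wooden ring cone on a round foot, 52 mm across, 100 tall; origin under its centre
- spare_wheel: Bystander: spare felt wheel lying flat, 64 mm across, 20 thick; origin under its centre
- compound_bar: Bystander: brown bar of polishing compound, 95 x 34 x 26 mm, long side along its x; origin under its centre
- loose_ring: Bystander: brass finger ring lying flat, 25 mm across, 6 tall; origin under its centre
- ring_tray: Bystander: open wooden tray, 90 x 70 x 18 mm; origin under its centre
- brush: Bystander: hand brush about 160 mm long lying along its x
There are look-alikes about, which are no part of the job. Of the things shaped like the carriage, the aluminium one is meant.

How it is judged:
By the outcome, as a careful person would: the job done as asked, in the order asked, and still so for the second after the job is handed in, with the robot touching nothing.
It also fails if it takes over 45 s, if anything falls off the work surface, if the arm or the gripper's body presses on something with over 40 N, if the wrist force passes 120 N, or if a joint passes its speed limit or range.

## Working session

There is one attempt and no reset: what is moved stays moved. The work goes in short steps, Python scripts to look and compute and a tool call to move; the robot and the scene stay as the last step left them, time stands still between calls to the robot, and variables do not carry over. Pictures are saved under pics/ and viewed, at most 10 in all, crops included, and the job is handed in when it is done.

Besides the shell and the picture viewer there is one more tool, called after "Call:" as a command line: name --pt "numbers of a row" for each row, then --argument value for the rest. move_arm: Moves the arm, as the interface text tells. Its arguments: {"type":"object","properties":{"increments":{"type":"array","items":{"type":"array","items":{"type":"number"}}},"force":{"type":"number"}},"required":["increments"]}

```bash
mkdir -p pics; ls
cat > h.py <<'E'
import numpy as np, cv2
from station import ctrl
def ray(p,px):
    u=cv2.undistortPoints(np.array([[px]],float),p["K"],np.array(p["distortion"]))[0,0]
    T=np.array(p["pose"]); d=T[:3,:3]@np.array([u[0],u[1],1]); return T[:3,3],d
def at_z(p,px,z):  # px=(col,row)
    o,d=ray(p,px); return o+d*(z-o[2])/d[2]
def proj(p,X):
    T=np.linalg.inv(np.array(p["pose"])); r,_=cv2.Rodrigues(T[:3,:3])
    return cv2.projectPoints(np.array(X,float).reshape(-1,3),r,T[:3,3],np.array(p["K"],float),np.array(p["distortion"],float))[0][:,0]
E
python3 - <<'E'
from h import *
np.set_printoptions(precision=3,suppress=True)
o=ctrl.get_obs();print(o["time_s"],o["ee_pos"],o["eef_rot"],o["force"],o["grip_width"])
for n in["scene","top"]:
    p=ctrl.camera(n);cv2.imwrite(f"pics/{n}0.png",p["color"]);print(n,p["pose"][:3] if 0 else np.array(p["pose"])[:3,3],np.array(p["K"])[0,0])
    for t in["jig","carriage","ring_post","catch","jar","ring_stick","spare_wheel","compound_bar","loose_ring","ring_tray","brush"]:
        print(t,[(round(d["conf"],2),np.round(d["centre"]).tolist(),int(d["mask"].sum())) for d in ctrl.cut_out(t,p)])
E
```

```text
pics
0.0 [0.197 0.513 0.171] [-3.14  -0.     2.776] [0.376 0.143 0.833] 0.09404147530310512
scene [ 0.966 -0.151  0.761] 443.2102182885218
jig [(0.68, [222.0, 359.0], 9875)]
carriage [(0.95, [218.0, 314.0], 1461), (0.9, [142.0, 360.0], 1105), (0.73, [153.0, 233.0], 1348)]
ring_post [(0.7, [130.0, 352.0], 127), (0.55, [209.0, 330.0], 123), (0.43, [159.0, 222.0], 143)]
catch [(0.55, [226.0, 280.0], 1374)]
jar [(0.56, [288.0, 274.0], 1135)]
ring_stick [(0.68, [282.0, 353.0], 768)]
spare_wheel [(0.74, [290.0, 313.0], 1009)]
compound_bar [(0.67, [177.0, 303.0], 827)]
loose_ring [(0.59, [175.0, 371.0], 39)]
ring_tray [(0.66, [212.0, 191.0], 1451)]
brush [(0.75, [289.0, 212.0], 1542)]
top [ 0.503 -0.058  0.837] 465.01452935383827
jig [(0.77, [209.0, 203.0], 13391)]
carriage [(0.95, [340.0, 331.0], 2058), (0.63, [215.0, 253.0], 1784), (0.6, [326.0, 169.0], 1838), (0.34, [222.0, 295.0], 1947), (0.26, [283.0, 252.0], 1098)]
ring_post [(0.74, [209.0, 206.0], 13408), (0.53, [326.0, 337.0], 55), (0.46, [218.0, 242.0], 45)]
catch [(0.59, [221.0, 297.0], 1935)]
jar [(0.68, [140.0, 319.0], 906)]
ring_stick [(0.59, [140.0, 238.0], 703)]
spare_wheel [(0.62, [142.0, 279.0], 1059), (0.61, [221.0, 244.0], 23), (0.33, [258.0, 181.0], 11)]
compound_bar [(0.87, [285.0, 252.0], 1095)]
loose_ring [(0.65, [166.0, 381.0], 1622), (0.21, [144.0, 275.0], 1029)]
ring_tray [(0.91, [262.0, 387.0], 2132), (0.35, [142.0, 279.0], 1031)]
brush [(0.88, [168.0, 378.0], 1563)]
```

View pics/top0.png

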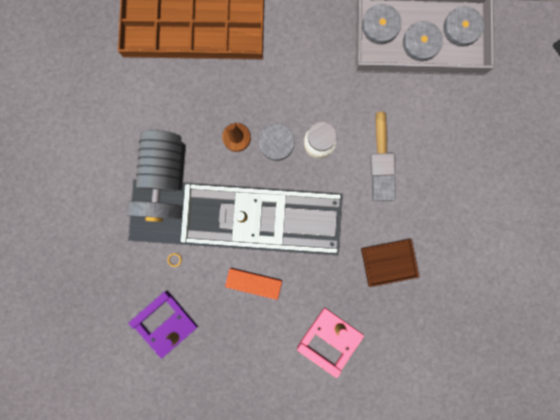

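View pics/scene0.png

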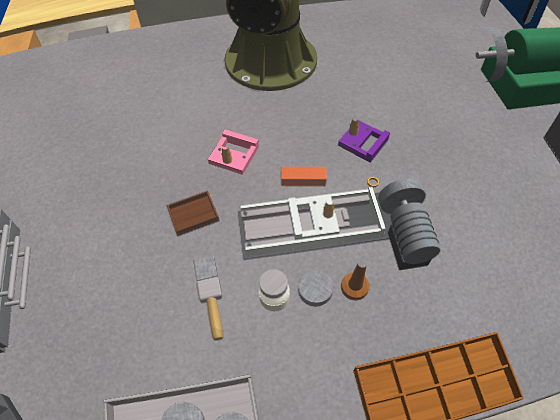

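The top view shows the aluminium carriage in the jig at about (258,218), with the post at (241,216). The look-alikes are pink (331,342) and purple (165,325), both loose on the bench. I choose the aluminium one. The wheel is at (157,205), so travel runs to the left in the picture. Next I'll fit the jig pose and check it in a close crop.

```bash
cat >> h.py <<'E'
from scipy.optimize import least_squares
def W(j,P):  # jig (x,y,yaw) mm points -> world
    P=np.array(P,float)/1000; c,s=np.cos(j[2]),np.sin(j[2])
    return np.c_[j[0]+c*P[:,0]-s*P[:,1], j[1]+s*P[:,0]+c*P[:,1], P[:,2]]
def fit(p,P,px,j0):
    return least_squares(lambda j:(proj(p,W(j,P))-px).ravel(),j0)
E
python3 - <<'E'
from h import *
np.set_printoptions(precision=4,suppress=True)
p=ctrl.camera("top")
px=np.array([[341,195],[337,252],[187,184],[183,243]],float)
a=[at_z(p,q,.03) for q in px]
m=(a[2]+a[3]-a[0]-a[1])/2; yaw=np.arctan2(m[1],m[0]); print(np.array(a),np.linalg.norm(m[:2]),yaw)
# which side is +y
n=np.array([-np.sin(yaw),np.cos(yaw)]); s=[(x[:2]@n) for x in a]; print(s)
P=[[-173,50,30],[-173,-50,30],[89,50,30],[89,-50,30]]
if s[0]<s[1]: P=[P[1],P[0],P[3],P[2]]
r=fit(p,P,px,[.5,0,yaw]); j=r.x; print("jig",j,r.fun); np.save("jig.npy",j)
c=p["color"]; k=3; x0,y0=115,115
im=cv2.resize(c[y0:265,x0:355],None,fx=k,fy=k,interpolation=cv2.INTER_CUBIC)
def dl(pts,col):
    q=(proj(p,W(j,pts))-[x0,y0]+.5)*k
    cv2.polylines(im,[np.int32(q)],True,col,1)
dl([[-173,50,30],[-173,-50,30],[89,-50,30],[89,50,30]],(0,0,255))
dl([[-170,22,18],[-170,-22,18],[35,-22,18],[35,22,18]],(0,255,0))
dl([[25,12,27],[25,-12,27],[35,-12,27],[35,12,27]],(255,0,255))
dl([[89,30,36],[89,-30,36]],(0,255,255))
# carriage from white top mask
cx=at_z(p,[284,220],.046);print("rear wall back top ~ jig x", (np.array(cx[:2])-j[:2])@[np.cos(j[2]),np.sin(j[2])])
cv2.imwrite("pics/crop1.png",im)
E
```

```text
[[ 0.5708 -0.1544  0.03  ]
 [ 0.4717 -0.1491  0.03  ]
 [ 0.584   0.1148  0.03  ]
 [ 0.481   0.1183  0.03  ]] 0.26856019056726826 1.5288955025876203
[np.float64(-0.5767472768557671), np.float64(-0.477539114803339), np.float64(-0.5786752641540475), np.float64(-0.47561112750505874)]
jig [0.5286 0.0243 1.5288] [-2.1658 -0.3412 -1.5731  0.1544  2.0424  1.0171  1.7254 -0.7594]
rear wall back top ~ jig x -0.08062803044848497
```

View pics/crop1.png

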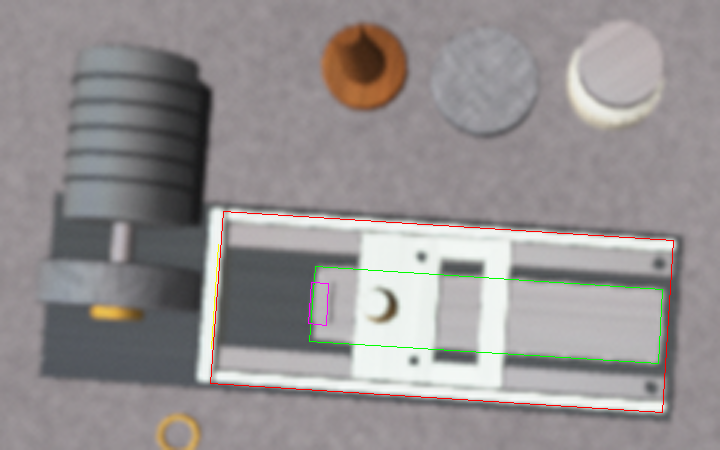

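The crop confirms the fit. The red outline of the track, the green bar and the magenta tooth all sit on the jig. The aluminium carriage's rear top edge is near crop x≈507, which is jig x ≈ -81 mm, and its front is about 25 mm short of the tooth, so both agree with the description. I'll shut the fingers, turn the tool so its x lies along the travel, and go above the bar at jig x ≈ -125.

Call:
move_arm --pt "0 0 0 0 0 0 0.139" --pt "0 0 0 0 0 0 0.139" --pt "0 0 0 0 0 0 0.139" --pt "0 0 0 0 0 0 0.139" --pt "0 0 0 0 0 0 0.139" --pt "0 0 0 0 0 0 0.139" --pt "0 0 0 0 0 0 0.139" --pt "0 0 0 0 0 0 0.139" --pt "0 0 0 0 0 0 0.135" --pt "0 0 0 0 0 0 0" --force 20

```text
time_s: 2.25
ee_pos: [0.1967, 0.5136, 0.1711]
eef_rot: [-3.142, 0.0, 1.527]
force: [0.0, 0.5, 0.0]
grip_width: 0.0177
grip_force: 0.0
```

Call:
move_arm --pt "0 -0.6 0.35 0 0 0 0" --pt "0 -0.6 0.35 0 0 0 0" --pt "0 -0.6 0.35 0 0 0 0" --pt "0 -0.6 0.35 0 0 0 0" --pt "0 -0.6 0.35 0 0 0 0" --pt "0 -0.6 0.35 0 0 0 0" --pt "0 -0.6 0.35 0 0 0 0" --pt "0 -0.6 0.35 0 0 0 0" --pt "0 -0.6 0.35 0 0 0 0" --pt "0 -0.6 0.35 0 0 0 0" --pt "0 -0.6 0.35 0 0 0 0" --pt "0 -0.6 0.35 0 0 0 0" --pt "0 -0.6 0.35 0 0 0 0" --pt "0 -0.6 0.35 0 0 0 0" --pt "0 -0.6 0.35 0 0 0 0" --pt "0 -0.6 0.35 0 0 0 0" --pt "0 -0.6 0.35 0 0 0 0" --pt "0 -0.6 0.35 0 0 0 0" --pt "0 -0.6 0.35 0 0 0 0" --pt "0 0 0 0 0 0 0"

```text
time_s: 4.25
ee_pos: [0.5059, -0.0727, 0.1708]
eef_rot: [-3.141, 0.0, 1.53]
force: [0.4, -0.2, 0.2]
grip_width: 0.0001
grip_force: 0.0
```

Call:
move_arm --pt "0 -0.27 0.185 0 0 0 0" --pt "0 -0.27 0.185 0 0 0 0" --pt "0 0 0 0.5 0 0 0" --pt "0 0 0 0.5 0 0 0" --pt "0 0 0 0.5 0 0 0" --pt "0 0 0 0.5 0 0 0" --pt "0 0 0 0.2 0 0 0" --pt "0 0 0 0 0 0 0"

```text
time_s: 5.05
ee_pos: [0.522, -0.0973, 0.0604]
eef_rot: [-3.14, -0.0, 1.531]
force: [-0.4, -0.6, 0.4]
grip_width: 0.0004
grip_force: 0.0
```

Run:
```python
from h import *
np.set_printoptions(precision=4,suppress=True)
j=np.load("jig.npy");p=ctrl.camera("scene");o=ctrl.get_obs();print(o["ee_pos"],o["eef_rot"],o["force"])
x0,y0=220,130
im=cv2.resize(p["color"][y0:280,x0:410],None,fx=4,fy=4,interpolation=cv2.INTER_CUBIC)
def dl(pts,col,closed=True):
    q=(proj(p,W(j,pts))-[x0,y0]+.5)*4
    cv2.polylines(im,[np.int32(q)],closed,col,1)
dl([[-173,50,30],[-173,-50,30],[89,-50,30],[89,50,30]],(0,0,255))
dl([[-170,22,18],[-170,-22,18],[35,-22,18],[35,22,18]],(0,255,0))
dl([[-81,42,20],[-81,-42,20],[-81,-42,46],[-81,42,46]],(255,0,255))
q=np.int32((proj(p,[o["ee_pos"]])[0]-[x0,y0]+.5)*4);cv2.circle(im,tuple(int(v) for v in q),4,(255,0,0),1)
cv2.imwrite("pics/crop2.png",im)
```

```text
[ 0.5226 -0.0975  0.0616] [ 3.1416 -0.      1.5301] [-0.1138  0.3358 -0.7508]
```

View pics/crop2.png

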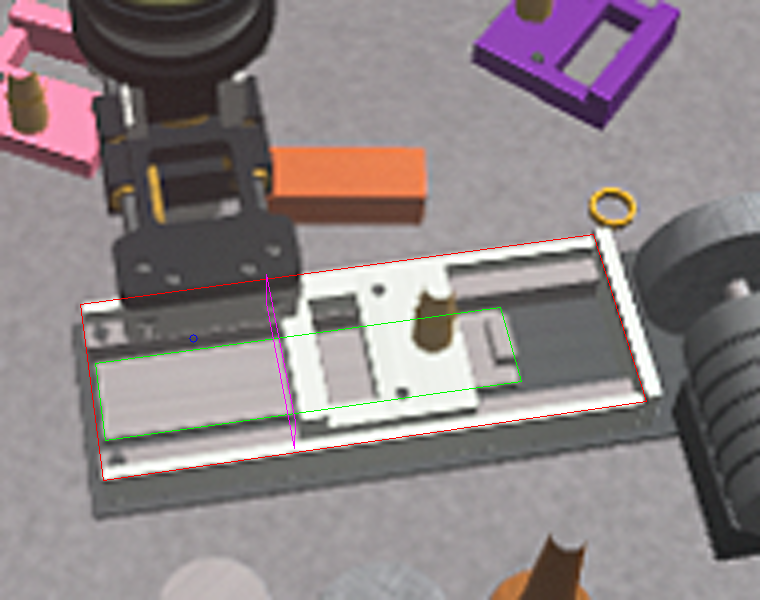

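The crop shows the closed gripper over the bar behind the carriage. The blue TCP mark at (193,338) is at jig (-122, +1) mm, well behind the rear wall at about x≈290. The bystanders are clear. I'll go down and press in small steps.

Call:
move_arm --pt "0 0 0 0.3 0 0 0" --pt "0 0 0 0.3 0 0 0" --pt "0 0 0 0.2 0 0 0" --pt "0 0 0 0.04 0 0 0" --pt "0 0 0 0.04 0 0 0" --pt "0 0 0 0.04 0 0 0" --pt "0 0 0 0.04 0 0 0" --pt "0 0 0 0 0 0 0" --pt "0 0 0 0 0 0 0"

```text
time_s: 6.0
ee_pos: [0.5224, -0.0976, 0.0133]
eef_rot: [3.141, 0.0, 1.529]
force: [-0.0, 0.4, -0.3]
grip_width: 0.0007
grip_force: 0.0
```

Run:
```python
from h import *
np.set_printoptions(precision=4,suppress=True)
o=ctrl.get_obs();print(o["ee_pos"],o["eef_rot"],o["force"],o["moment"],o["grip_width"],o["qpos"])
j=np.load("jig.npy");p=ctrl.camera("top")
x0,y0=180,150
im=cv2.resize(p["color"][y0:270,x0:370],None,fx=4,fy=4,interpolation=cv2.INTER_CUBIC)
q=np.int32((proj(p,W(j,[[-170,22,18],[-170,-22,18],[35,-22,18],[35,22,18]]))-[x0,y0]+.5)*4);cv2.polylines(im,[q],True,(0,255,0),1)
q=np.int32((proj(p,[o["ee_pos"]])[0]-[x0,y0]+.5)*4);cv2.circle(im,tuple(int(v) for v in q),4,(255,0,0),1)
cv2.imwrite("pics/crop3.png",im)
```

```text
[ 0.5224 -0.0976  0.0133] [3.1414 0.     1.5288] [-0.0317  0.4445 -0.335 ] [-0.0287  0.0314 -0.0133] 0.0006654138167909025 [-0.2536  0.4465  1.7218 -0.      0.9731 -0.2117]
```

View pics/crop3.png

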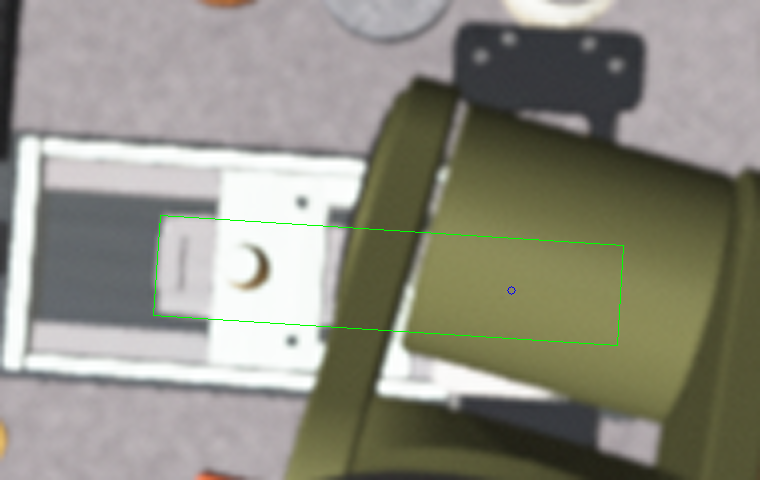

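The arm hides the bar here. The carriage is at crop (270,265) and hasn't moved. There's no contact force yet, so I'll keep going down slowly.

Call:
move_arm --pt "0 0 0 0.04 0 0 0" --pt "0 0 0 0 0 0 0"

```text
time_s: 6.25
ee_pos: [0.5222, -0.0976, 0.0109]
eef_rot: [-3.141, -0.0, 1.529]
force: [-0.0, -0.6, 0.1]
grip_width: 0.0002
grip_force: 0.0
```

Call:
move_arm --pt "0 0 0 0.04 0 0 0" --pt "0 0 0 0 0 0 0"

```text
time_s: 6.45
ee_pos: [0.5222, -0.0976, 0.0089]
eef_rot: [-3.141, -0.0, 1.529]
force: [-0.5, -0.5, 0.3]
grip_width: 0.0005
grip_force: 0.0
```

Run:
```python
from h import *
np.set_printoptions(precision=4,suppress=True)
j=np.load("jig.npy");o=ctrl.get_obs();print(o["tau"],o["force"])
p=ctrl.camera("scene")
for z in (0,-11):
    print(z,proj(p,W(j,[[30,0,27+z],[35,22,18+z],[35,-22,18+z]])))
x0,y0=325,185
a=cv2.imread("pics/scene0.png")
f=lambda c:cv2.resize(c[y0:250,x0:395],None,fx=5,fy=5,interpolation=cv2.INTER_CUBIC)
cv2.imwrite("pics/crop4.png",np.hstack([f(a),f(p["color"])]))
```

```text
[ -0.0031 -55.2365 -28.7711   0.0573  -0.0382   0.0004] [-0.4896 -0.536   0.3037]
0 [[345.2089 213.3758]
 [344.6241 206.352 ]
 [349.7588 224.8266]]
-11 [[344.6099 216.3506]
 [344.046  209.3337]
 [349.1067 227.6913]]
```

View pics/crop4.png

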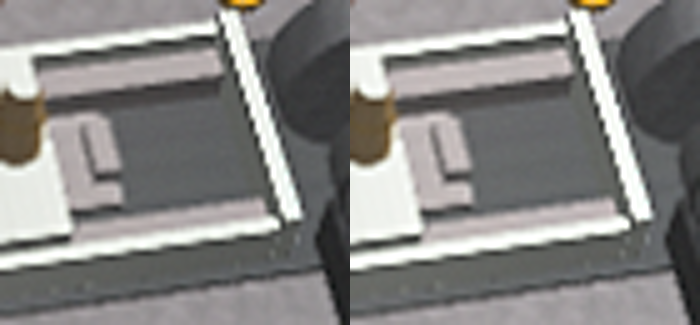

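Left is the scene at the start and right is now. The tooth (crop ~(108,150)) hasn't moved, so the bar is still up even though the reported TCP z is 9 mm. I'll compare where the gripper really is with its reported pose.

Run:
```python
from h import *
j=np.load("jig.npy");o=ctrl.get_obs();p=ctrl.camera("scene")
x0,y0=215,90
im=cv2.resize(p["color"][y0:240,x0:405],None,fx=4,fy=4,interpolation=cv2.INTER_CUBIC)
T=np.array(o["ee_pos"]);ty=np.array([np.sin(1.5288),-np.cos(1.5288),0]);tx=np.array([np.cos(1.5288),np.sin(1.5288),0]);u=np.array([0,0,1])
def box(hx,hy,z0,z1,col):
    for z in(z0,z1):
        c=[T+sx*hx*tx+sy*hy*ty+z*u for sx,sy in((1,1),(1,-1),(-1,-1),(-1,1))]
        q=np.int32((proj(p,c)-[x0,y0]+.5)*4);cv2.polylines(im,[q],True,col,1)
box(.008,.0125,0,.097,(255,0,0));box(.0375,.0885,.097,.15,(0,255,255))
cv2.imwrite("pics/crop5.png",im)
```

```text
(no output)
```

View pics/crop5.png

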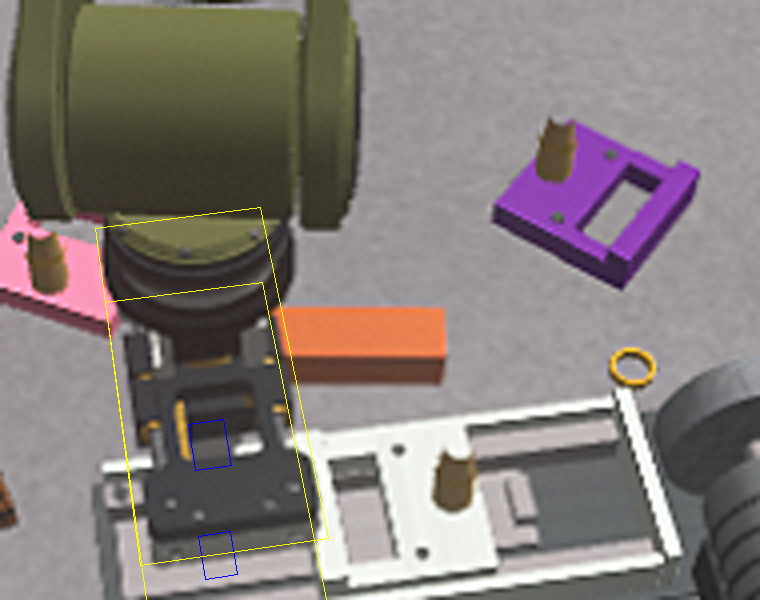

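The reported finger column (blue) lies over the bar, so the lateral placing is right. The real gripper seems to sit a little higher than the drawn one. I'll keep going down in small steps until force shows.

Call:
move_arm --pt "0 0 0 0.02 0 0 0" --pt "0 0 0 0.02 0 0 0" --pt "0 0 0 0 0 0 0"

```text
time_s: 6.85
ee_pos: [0.5223, -0.0976, 0.007]
eef_rot: [-3.141, -0.0, 1.529]
force: [-0.1, -0.4, -0.6]
grip_width: 0.0005
grip_force: 0.0
```

Call:
move_arm --pt "0 0 0 0.02 0 0 0" --pt "0 0 0 0.02 0 0 0" --pt "0 0 0 0 0 0 0"

```text
time_s: 7.15
ee_pos: [0.5223, -0.0976, 0.005]
eef_rot: [-3.141, -0.0, 1.529]
force: [-0.1, 0.3, 0.5]
grip_width: 0.0007
grip_force: 0.0
```

Call:
move_arm --pt "0 0 0 0.02 0 0 0" --pt "0 0 0 0.02 0 0 0" --pt "0 0 0 0 0 0 0"

```text
time_s: 7.45
ee_pos: [0.5223, -0.0976, 0.003]
eef_rot: [-3.141, -0.0, 1.529]
force: [0.8, 0.2, -0.4]
grip_width: 0.0004
grip_force: 0.0
```

Run:
```python
from h import *
np.set_printoptions(precision=4,suppress=True)
o=ctrl.get_obs();print(o["ee_pos"],o["force"],o["tau"])
# triangulate the 4 plate bolts seen at z_TCP~.0133 (top) and ~.0089 (scene)
pt=ctrl.camera("top");ps=ctrl.camera("scene")
A=[(480,55),(508,38),(588,43),(616,65)]; B=[(293,487),(268,497),(199,514),(172,503)]
for a in A:
  for b in B:
    o1,d1=ray(pt,[180+a[0]/4-.5,150+a[1]/4-.5]);o2,d2=ray(ps,[215+b[0]/4-.5,90+b[1]/4-.5])
    d1/=np.linalg.norm(d1);d2/=np.linalg.norm(d2)
    s=np.linalg.lstsq(np.c_[d1,-d2],o2-o1,rcond=None)[0];x1=o1+s[0]*d1;x2=o2+s[1]*d2
    if np.linalg.norm(x1-x2)<.008: print(a,b,(x1+x2)/2,np.linalg.norm(x1-x2))
```

```text
[ 0.5223 -0.0976  0.003 ] [ 0.7814  0.1973 -0.4281] [ -0.0027 -55.3671 -28.4034   0.0564  -0.0087   0.0002]
(480, 55) (293, 487) [ 0.6015 -0.0763  0.1846] 0.0005986974612610611
(508, 38) (268, 497) [ 0.6069 -0.0865  0.189 ] 0.0007210152334643937
(588, 43) (199, 514) [ 0.6065 -0.1142  0.1852] 0.0007786017359885289
(616, 65) (172, 503) [ 0.5991 -0.1239  0.1847] 0.0015735924250961624
```

The bolts triangulate consistently, so the lateral pose agrees within 3 mm. There's no contact yet, so I'll keep stepping down.

Call:
move_arm --pt "0 0 0 0.02 0 0 0" --pt "0 0 0 0.02 0 0 0" --pt "0 0 0 0.02 0 0 0" --pt "0 0 0 0 0 0 0"

```text
time_s: 7.95
ee_pos: [0.5223, -0.0976, -0.0]
eef_rot: [-3.141, -0.0, 1.529]
force: [0.5, -0.4, -0.2]
grip_width: 0.0003
grip_force: 0.0
```

Run:
```python
from h import *
np.set_printoptions(precision=4,suppress=True)
o=ctrl.get_obs();print(o["ee_pos"],o["force"],o["tau"])
j=np.load("jig.npy");p=ctrl.camera("scene")
a=cv2.imread("pics/scene0.png").astype(np.float32);b=p["color"].astype(np.float32)
t=cv2.cvtColor(a[198:230,335:354]/255,cv2.COLOR_BGR2GRAY);u=cv2.cvtColor(b[198:230,335:354]/255,cv2.COLOR_BGR2GRAY)
print("tooth shift px",cv2.phaseCorrelate(t,u), "mean abs diff",np.abs(t-u).mean())
for n in("ring_stick","jar"):
    d=ctrl.cut_out(n,p)[0]; r,c=d["centre"]; w=at_z(p,[c,r],.04); dd=w[:2]-j[:2]; print(n,w,"jig x,y",dd@[np.cos(j[2]),np.sin(j[2])],dd@[-np.sin(j[2]),np.cos(j[2])])
```

```text
[ 0.5223 -0.0976 -0.    ] [ 0.4785 -0.3961 -0.1844] [ -0.0012 -55.4605 -28.2402   0.0563  -0.0091   0.0001]
tooth shift px ((-0.039185681716533693, -0.019615141476599263), 0.9878343993797898) mean abs diff 0.035835166
ring_stick [0.677 0.028 0.04 ] jig x,y 0.009912694286226858 -0.14810847493268334
jar [ 0.6607 -0.114   0.04  ] jig x,y -0.13265409060682795 -0.13775525750668563
```

At a reported z = 0 there's still no contact and the tooth hasn't moved (0.04 px). I need to see the fingertips, so I'll raise the tool and turn it so the scene camera sees under the gripper's body.

Call:
move_arm --pt "0 0 0 -0.4 0 0 0" --pt "0 0 0 -0.6 0 0 0" --pt "0 0 0 -0.6 0 0 0" --pt "0 0 0 0 0 0 0.15" --pt "0 0 0 0 0 0 0.15" --pt "0 0 0 0 0 0 0.15" --pt "0 0 0 0 0 0 0.15" --pt "0 0 0 0 0 0 0.15" --pt "0 0 0 0 0 0 0.15" --pt "0 0 0 0 0 0 0.15" --pt "0 0 0 0 0 0 0.15" --pt "0 0 0 0 0 0 0.15" --pt "0 0 0 0 0 0 0.15" --pt "0 0 0 0 0 0 0"

```text
time_s: 9.5
ee_pos: [0.5223, -0.0976, 0.0802]
eef_rot: [3.142, -0.0, 0.026]
force: [0.4, 1.0, 0.1]
grip_width: 0.0004
grip_force: 0.0
```

Run:
```python
from h import *
np.set_printoptions(precision=4,suppress=True)
o=ctrl.get_obs();print(o["ee_pos"],o["eef_rot"],o["qpos"]);p=ctrl.camera("scene")
x0,y0=180,60
im=cv2.resize(p["color"][y0:250,x0:380],None,fx=3,fy=3,interpolation=cv2.INTER_CUBIC)
T=np.array(o["ee_pos"])
q=np.int32((proj(p,[T+[0,0,z] for z in(0,.02,.04,.097)])-[x0,y0]+.5)*3)
for k in q: cv2.circle(im,tuple(int(v) for v in k),3,(0,0,255),1)
cv2.imwrite("pics/crop6.png",im); print(q)
```

```text
[ 0.5223 -0.0976  0.0802] [ 3.1416 -0.0001  0.0262] [-0.2537  0.3528  1.6749  0.      1.1138  1.2909]
[[263 447]
 [262 429]
 [261 410]
 [257 351]]
```

View pics/crop6.png

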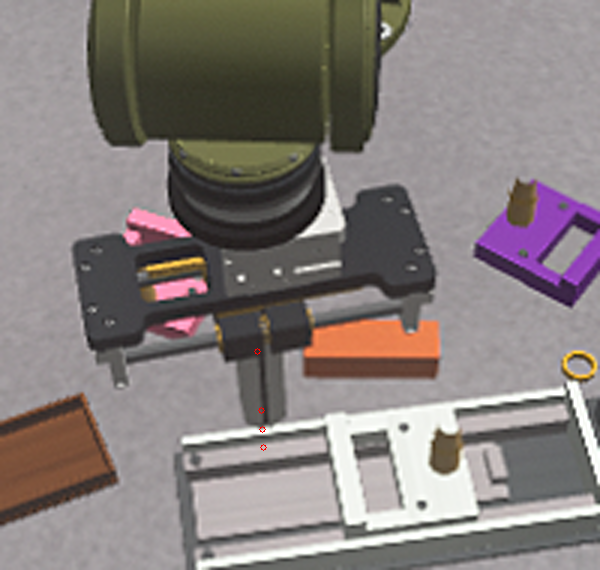

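The closed fingertips end at about (263,425), while the reported TCP projects to (263,447). The real tips are therefore 20–30 mm above the reported TCP, which explains the missing contact. I'll check for a sideways offset using the plate bolts.

Run:
```python
from h import *
np.set_printoptions(precision=4,suppress=True)
o=ctrl.get_obs();p=ctrl.camera("scene");t=ctrl.camera("top");T=np.array(o["ee_pos"])
g=lambda x,y:[180+x/3-.5,60+y/3-.5]
for z in (.25,.2553,.26):
    L=np.mean([at_z(p,g(*b),z) for b in[(80,245),(98,250),(95,310),(110,322)]],0)
    R=np.mean([at_z(p,g(*b),z) for b in[(388,200),(406,210),(424,265),(412,281)]],0)
    print(z,L-T,R-T,(L+R)/2-T)
for d in range(16,36,4):
    r=[proj(p,[T+[e,0,d/1000]])[0] for e in(0,.008)]
    print(d,[((v-[180,60]+.5)*3).round(0).tolist() for v in r])
c=t["color"];q=proj(t,[T])[0];print("top TCP px",q)
x,y=int(q[0]),int(q[1]);im=cv2.resize(c[max(0,y-80):y+80,x-100:x+100],None,fx=3,fy=3);s=cv2.resize(p["color"][150:230,230:310],None,fx=6,fy=6,interpolation=cv2.INTER_CUBIC)
cv2.imwrite("pics/crop7.png",s)
```

```text
0.25 [-0.0054 -0.0787  0.1698] [-0.0007  0.0816  0.1698] [-0.003   0.0014  0.1698]
0.2553 [-0.0007 -0.0785  0.1751] [0.0039 0.0802 0.1751] [0.0016 0.0009 0.1751]
0.26 [ 0.0034 -0.0782  0.1798] [0.008  0.0789 0.1798] [0.0057 0.0003 0.1798]
16 [[263.0, 433.0], [265.0, 444.0]]
20 [[263.0, 429.0], [265.0, 440.0]]
24 [[262.0, 425.0], [265.0, 436.0]]
28 [[262.0, 422.0], [265.0, 433.0]]
32 [[262.0, 418.0], [264.0, 429.0]]
top TCP px [309.3717 221.3486]
```

View pics/crop7.png

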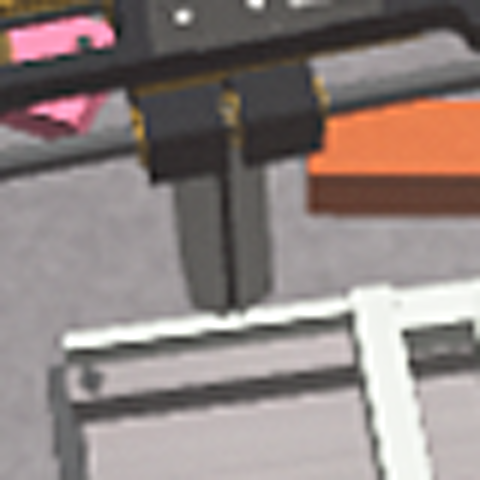

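The fingertips are at crop (232,308), which puts them about 25–35 mm short of the reported TCP. The sideways offset is only about 2 mm. First contact should come at a reported z of about -7 to -18 mm, and the body stays clear of the carriage, post and bystanders. I'll turn back and go down until force shows.

Call:
move_arm --pt "0 0 0 0 0 0 -0.15" --pt "0 0 0 0 0 0 -0.15" --pt "0 0 0 0 0 0 -0.15" --pt "0 0 0 0 0 0 -0.15" --pt "0 0 0 0 0 0 -0.15" --pt "0 0 0 0 0 0 -0.15" --pt "0 0 0 0 0 0 -0.15" --pt "0 0 0 0 0 0 -0.15" --pt "0 0 0 0 0 0 -0.15" --pt "0 0 0 0 0 0 -0.15" --pt "0 0 0 0.5 0 0 0" --pt "0 0 0 0.6 0 0 0" --pt "0 0 0 0.4 0 0 0" --pt "0 0 0 0.1 0 0 0" --pt "0 0 0 0.04 0 0 0" --pt "0 0 0 0.04 0 0 0" --pt "0 0 0 0 0 0 0"

```text
time_s: 11.35
ee_pos: [0.5228, -0.0977, -0.0031]
eef_rot: [3.14, 0.0, 1.529]
force: [-0.6, 0.9, -1.2]
grip_width: 0.0004
grip_force: 0.0
```

Call:
move_arm --pt "0 0 0 0.03 0 0 0" --pt "0 0 0 0.03 0 0 0" --pt "0 0 0 0 0 0 0"

```text
time_s: 11.65
ee_pos: [0.5223, -0.0976, -0.0069]
eef_rot: [-3.142, 0.0, 1.529]
force: [-0.3, -0.3, -0.1]
grip_width: 0.0007
grip_force: 0.0
```

Call:
move_arm --pt "0 0 0 0.03 0 0 0" --pt "0 0 0 0.03 0 0 0" --pt "0 0 0 0 0 0 0"

```text
time_s: 11.95
ee_pos: [0.5222, -0.0976, -0.0101]
eef_rot: [-3.141, -0.0, 1.529]
force: [-0.1, 0.2, 0.4]
grip_width: 0.0004
grip_force: 0.0
```

Call:
move_arm --pt "0 0 0 0.03 0 0 0" --pt "0 0 0 0.03 0 0 0" --pt "0 0 0 0 0 0 0"

```text
time_s: 12.25
ee_pos: [0.5222, -0.0976, -0.0131]
eef_rot: [-3.141, -0.0, 1.529]
force: [0.8, -0.0, -0.0]
grip_width: 0.0005
grip_force: 0.0
```

Call:
move_arm --pt "0 0 0 0.03 0 0 0" --pt "0 0 0 0.03 0 0 0" --pt "0 0 0 0 0 0 0"

```text
time_s: 12.55
ee_pos: [0.5224, -0.0976, -0.0159]
eef_rot: [3.142, -0.0, 1.529]
force: [0.5, -0.3, -0.2]
grip_width: 0.001
grip_force: 0.0
```

Call:
move_arm --pt "0 0 0 0.03 0 0 0" --pt "0 0 0 0.03 0 0 0" --pt "0 0 0 0 0 0 0"

```text
time_s: 12.85
ee_pos: [0.5224, -0.0976, -0.0188]
eef_rot: [3.141, 0.0, 1.529]
force: [-0.9, 0.6, 5.0]
grip_width: 0.0005
grip_force: 2.4
```

Contact: 5 N at a reported -18.8 mm. I'll press to the bottom, where the force should jump.

Call:
move_arm --pt "0 0 0 0.04 0 0 0" --pt "0 0 0 0.04 0 0 0" --pt "0 0 0 0.04 0 0 0" --pt "0 0 0 0 0 0 0"

```text
time_s: 13.25
ee_pos: [0.5225, -0.0976, -0.0248]
eef_rot: [3.141, 0.0, 1.529]
force: [-1.5, 0.8, 7.1]
grip_width: 0.0009
grip_force: 3.4
```

Call:
move_arm --pt "0 0 0 0.04 0 0 0" --pt "0 0 0 0 0 0 0"

```text
time_s: 13.45
ee_pos: [0.5225, -0.0976, -0.0267]
eef_rot: [3.141, 0.0, 1.529]
force: [-2.8, -0.7, 7.2]
grip_width: 0.0007
grip_force: 3.7
```

Call:
move_arm --pt "0 0 0 0.02 0 0 0" --pt "0 0 0 0 0 0 0"

```text
time_s: 13.65
ee_pos: [0.5225, -0.0977, -0.0272]
eef_rot: [3.141, 0.0, 1.529]
force: [-3.8, 1.4, 12.3]
grip_width: 0.0003
grip_force: 5.9
```

Bottomed at -27.2 mm (12 N, rising). I'll add a little preload, then slide towards the wall.

Call:
move_arm --pt "0 0 0 0.02 0 0 0" --pt "0 0 0 0 0 0 0"

```text
time_s: 13.85
ee_pos: [0.5226, -0.0977, -0.0274]
eef_rot: [3.141, 0.0, 1.529]
force: [-7.8, 1.9, 21.7]
grip_width: 0.0003
grip_force: 11.6
```

Call:
move_arm --pt "0 0.06 0 0 0 0 0" --pt "0 0.1 0 0 0 0 0" --pt "0 0.1 0 0 0 0 0" --pt "0 0.1 0 0 0 0 0" --pt "0 0.1 0 0 0 0 0" --pt "0 0 0 0 0 0 0"

```text
time_s: 14.45
ee_pos: [0.5252, -0.0756, -0.0272]
eef_rot: [3.137, 0.002, 1.529]
force: [1.0, -4.7, 14.9]
grip_width: 0.0004
grip_force: 7.5
```

Call:
move_arm --pt "0 0.08 0 0.02 0 0 0" --pt "0 0.08 0 0 0 0 0" --pt "0 0.08 0 0 0 0 0" --pt "0 0.08 0 0 0 0 0" --pt "0 0.08 0 0 0 0 0"

```text
time_s: 14.95
ee_pos: [0.527, -0.0573, -0.0273]
eef_rot: [3.135, 0.004, 1.529]
force: [-0.3, -19.1, 21.8]
grip_width: 0.0006
grip_force: 12.8
```

Run:
```python
from h import *
np.set_printoptions(precision=4,suppress=True)
o=ctrl.get_obs();print(o["ee_pos"],o["force"])
j=np.load("jig.npy");p=ctrl.camera("scene")
x0,y0=220,130
im=cv2.resize(p["color"][y0:280,x0:410],None,fx=4,fy=4,interpolation=cv2.INTER_CUBIC)
q=np.int32((proj(p,W(j,[[25,-12,16],[25,12,16],[35,12,16],[35,-12,16]]))-[x0,y0]+.5)*4);cv2.polylines(im,[q],True,(255,0,255),1)
cv2.imwrite("pics/crop8.png",im)
```

```text
[ 0.527  -0.0573 -0.0273] [ -0.2676 -19.1133  21.752 ]
```

View pics/crop8.png

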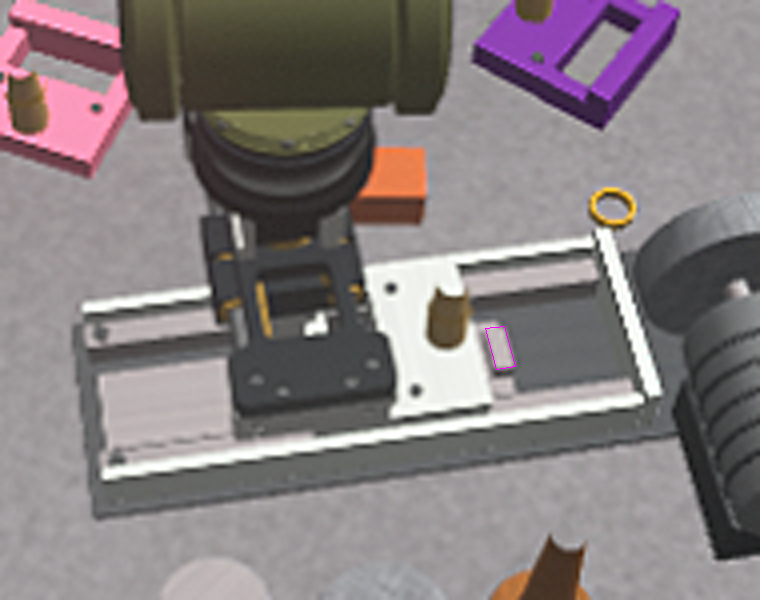

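The tooth sits on its predicted fully-down outline (magenta, ~(500,348)), and the carriage front has moved on about 6 mm. I'll keep pushing and watch the downward force.

Call:
move_arm --pt "0 0.08 0 0 0 0 0" --pt "0 0.08 0 0 0 0 0" --pt "0 0.08 0 0 0 0 0" --pt "0 0.08 0 0 0 0 0" --pt "0 0.08 0 0 0 0 0"

```text
time_s: 15.5
ee_pos: [0.5279, -0.0374, -0.0273]
eef_rot: [3.135, 0.004, 1.529]
force: [-0.5, -20.2, 21.1]
grip_width: 0.0001
grip_force: 13.4
```

Call:
move_arm --pt "0 0.08 0 0 0 0 0" --pt "0 0.08 0 0 0 0 0" --pt "0 0.08 0 0 0 0 0" --pt "0 0.08 0 0 0 0 0" --pt "0 0.08 0 0 0 0 0"

```text
time_s: 16.0
ee_pos: [0.5287, -0.0173, -0.0273]
eef_rot: [3.135, 0.004, 1.529]
force: [0.3, -20.6, 23.1]
grip_width: 0.0004
grip_force: 13.9
```

Call:
move_arm --pt "0 0.08 0 0 0 0 0" --pt "0 0.08 0 0 0 0 0" --pt "0 0.08 0 0 0 0 0" --pt "0 0.08 0 0 0 0 0" --pt "0 0.08 0 0 0 0 0" --pt "0 0.08 0 0 0 0 0" --pt "0 0.04 0 0 0 0 0"

```text
time_s: 16.7
ee_pos: [0.5299, 0.0088, -0.0273]
eef_rot: [3.135, 0.003, 1.529]
force: [0.1, -22.0, 24.5]
grip_width: 0.0005
grip_force: 14.2
```

Call:
move_arm --pt "0 0.04 0 0 0 0 0" --pt "0 0.04 0 0 0 0 0" --pt "0 0.04 0 0 0 0 0"

```text
time_s: 17.0
ee_pos: [0.5301, 0.0147, -0.0272]
eef_rot: [3.135, 0.003, 1.529]
force: [0.4, -21.5, 23.8]
grip_width: 0.0006
grip_force: 14.3
```

Call:
move_arm --pt "0 0.04 0 0 0 0 0" --pt "0 0.04 0 0 0 0 0"

```text
time_s: 17.2
ee_pos: [0.53, 0.0161, -0.0272]
eef_rot: [3.135, 0.007, 1.529]
force: [-6.0, -56.8, 27.8]
grip_width: 0.0003
grip_force: 36.5
```

Call:
move_arm --pt "0 0.03 0 0 0 0 0" --pt "0 0.02 0 0 0 0 0"

```text
time_s: 17.4
ee_pos: [0.5297, 0.0161, -0.0272]
eef_rot: [3.136, 0.01, 1.529]
force: [-8.7, -72.5, 29.1]
grip_width: 0.0006
grip_force: 45.4
```

The carriage has hit the stop: it stalled at y = 0.0161 with 72 N. I'll check that numerically before easing off.

```bash
cat > chk.py <<'E'
from h import *
np.set_printoptions(precision=4,suppress=True,linewidth=160)
j=np.load("jig.npy");o=ctrl.get_obs();print(o["ee_pos"],o["force"],o["time_s"])
for n in("top","scene"):
    p=ctrl.camera(n);g=cv2.cvtColor(p["color"],cv2.COLOR_BGR2GRAY).astype(np.float32)
    for y in(-34,-15,15,34):
        q=proj(p,W(j,[[x,y,36] for x in range(30,104,3)])).astype(np.float32)
        print(n,y,cv2.remap(g,q[None,:,0],q[None,:,1],cv2.INTER_LINEAR)[0].astype(int))
    e=proj(p,W(j,[[75,0,58],[25,0,27],[25,0,16]]));print("expected post",e[0])
    print([(round(d["conf"],2),np.round(d["centre"][::-1],1)) for d in ctrl.cut_out("ring_post",p)])
    print([(round(d["conf"],2),np.round(d["centre"][::-1],1)) for d in ctrl.cut_out("carriage",p)])
E
python3 chk.py
```

```text
[ 0.5297  0.0161 -0.0272] [ -8.7174 -72.476   29.0681] 17.4
top -34 [98 98 97 98 97 98 98 98 97 99 97 98 98 97 96 98 96 97 97 97 96 88 51 41 64]
top -15 [127 126 127 127 126 126 127 126 127 127 128 127 126 127 127 127 127 127 126 127 126 116  65  38  41]
top 15 [126 126 126 126 126 126 126 125 126 126 125 126 125 126 126 125 126 126 126 126 123  82  42  37  38]
top 34 [104 104 103 104 105 105 105 105 104 105 105 105 105 105 106 106 105 106 106  91  49  36  38  37  37]
expected post [191.6522 213.3923]
[(0.42, array([339.4, 329. ]))]
[(0.8, array([330.4, 342.2]))]
scene -34 [ 89  89 108  88  82  85  87 117 111 235 242 241 240 242 242 242 242 244 244 217 240 250 177  93 102]
scene -15 [ 66  65  64  65  64  65  58  66  64  60  88 244 242 242 243 244 243 244 244 223 246 248 199  93 103]
scene 15 [ 71  73  64  46  60  57 153 246 244 243 242 241 245 247  95  72  74  76  76  74  93 223 213  86  60]
scene 34 [ 41  41  56  45  62  65  61  31 124 234 246 242 242 241 241 244 242 244 244 218 224 245 205 131 139]
expected post [369.6502 201.5011]
[(0.69, array([225.5, 155.9])), (0.47, array([368.2, 203.7]))]
[(0.85, array([231.8, 155.1])), (0.74, array([368.3, 150.4])), (0.71, array([366.1, 210.2]))]
```

The carriage top is continuous up to the stop, with only a thin even seam at both sides, and the post is within 2 px of where it should be. Now I'll ease back off the wall with the bar still held down.

Call:
move_arm --pt "0 -0.03 0 0 0 0 0" --pt "0 -0.03 0 0 0 0 0" --pt "0 -0.03 0 0 0 0 0" --pt "0 -0.03 0 0 0 0 0" --pt "0 0 0 0 0 0 0"

```text
time_s: 18.2
ee_pos: [0.5299, 0.0161, -0.0272]
eef_rot: [3.135, 0.002, 1.528]
force: [-0.3, -12.3, 24.9]
grip_width: 0.0004
grip_force: 14.6
```

Call:
move_arm --pt "0 -0.04 0 0 0 0 0" --pt "0 -0.04 0 0 0 0 0" --pt "0 0 0 0 0 0 0"

```text
time_s: 18.5
ee_pos: [0.5298, 0.0149, -0.0273]
eef_rot: [3.135, -0.002, 1.529]
force: [0.3, 10.6, 24.4]
grip_width: 0.0006
grip_force: 12.5
```

Call:
move_arm --pt "0 -0.06 0 0 0 0 0" --pt "0 -0.06 0 0 0 0 0" --pt "0 -0.06 0 0 0 0 0" --pt "0 0 0 0 0 0 0"

```text
time_s: 18.9
ee_pos: [0.5292, 0.0063, -0.0273]
eef_rot: [3.136, -0.002, 1.529]
force: [-0.1, 13.2, 26.7]
grip_width: 0.0003
grip_force: 13.1
```

Call:
move_arm --pt "0 0 0 -0.04 0 0 0" --pt "0 0 0 -0.04 0 0 0" --pt "0 0 0 -0.04 0 0 0" --pt "0 0 0 -0.04 0 0 0" --pt "0 0 0 -0.04 0 0 0" --pt "0 0 0 -0.04 0 0 0" --pt "0 0 0 -0.04 0 0 0" --pt "0 0 0 -0.04 0 0 0" --pt "0 0 0 -0.1 0 0 0" --pt "0 0 0 0 0 0 0"

```text
time_s: 19.9
ee_pos: [0.5266, 0.0048, -0.0085]
eef_rot: [-3.142, 0.0, 1.529]
force: [0.1, 1.2, 0.5]
grip_width: 0.0004
grip_force: 0.0
```

```bash
python3 chk.py
```

```text
[ 0.5266  0.0048 -0.0085] [0.1456 1.2236 0.4557] 19.9
top -34 [ 99  98  98  97  98  98  99  98  99  99  98  98  99 100  99  96  61  40  58  79  81  81  80  80  84]
top -15 [125 126 127 127 127 127 127 127 129 128 128 129 128 129 129 125  87  43  40  56  78  80  81  81  81]
top 15 [127 127 127 127 126 128 126 126 127 126 126 127 126 126 127 118  69  39  38  38  41  64  80  81  80]
top 34 [109 108 109 109 109 109 108 108 108 108 109 107 108 107  96  54  37  38  38  38  38  41  61  79  81]
expected post [191.6522 213.3923]
[(0.44, array([338. , 328.3]))]
[(0.73, array([141.2, 319.2])), (0.67, array([329. , 340.4]))]
scene -34 [250 251 251 249 246 240 244 229 239 246 241 241 239 242 241 242 242 244 243 218 240 249 177  93 102]
scene -15 [ 47  43  44  44  46  42 173 246 244 242 241 240 239 242 242 243 242 244 244 224 246 248 199  94 104]
scene 15 [ 68  68  66  65  66  66  59  88 246 244 241 240 245 246  92  73  75  75  76  75  97 223 211  86  60]
scene 34 [ 52  65  51 208 252 240 244 216 185 230 245 242 242 240 241 243 243 239 245 208 217 245 204 132 139]
expected post [369.6502 201.5011]
[(0.66, array([367. , 202.6])), (0.52, array([226.7, 157.3]))]
[(0.8, array([230.9, 153.6])), (0.72, array([360. , 213.2])), (0.16, array([273.9, 289.6]))]
```

The carriage is still flush and the fingers are free of any force. I'll move clear: straight up, then back.

Call:
move_arm --pt "0 0 0 -0.3 0 0 0" --pt "0 0 0 -0.6 0 0 0" --pt "0 0 0 -0.6 0 0 0" --pt "0 0 0 -0.6 0 0 0" --pt "0 0 0 -0.6 0 0 0" --pt "0 0 0 -0.5 0 0 0" --pt "0 -0.5 0 0 0 0 0" --pt "0 -0.6 0 0 0 0 0" --pt "0 -0.6 0 0 0 0 0" --pt "0 -0.6 0 0 0 0 0" --pt "0 -0.6 0 0 0 0 0" --pt "0 -0.6 0 0 0 0 0" --pt "0 -0.5 0 0 0 0 0" --pt "0 0 0 0 0 0 0" --pt "0 0 0 0 0 0 0"

```text
time_s: 21.7
ee_pos: [0.5181, -0.1949, 0.1509]
eef_rot: [-3.141, -0.0, 1.528]
force: [-0.5, 0.2, -0.5]
grip_width: 0.0006
grip_force: 0.0
```

Run:
```python
from h import *
np.set_printoptions(precision=1,suppress=True,linewidth=170)
j=np.load("jig.npy");o=ctrl.get_obs();print(o["ee_pos"],o["force"],o["time_s"])
a0={n:cv2.cvtColor(cv2.imread(f"pics/{n}0.png"),cv2.COLOR_BGR2GRAY).astype(np.float32) for n in("top","scene")}
for n in("top","scene"):
    p=ctrl.camera(n);g=cv2.cvtColor(p["color"],cv2.COLOR_BGR2GRAY).astype(np.float32)
    for y in(-34,34):
        q=proj(p,W(j,[[x,y,36] for x in range(66,100,2)])).astype(np.float32)
        print(n,y,cv2.remap(g,q[None,:,0],q[None,:,1],cv2.INTER_LINEAR)[0].astype(int))
    # rear end of bar: height from shift against start picture
    c=proj(p,W(j,[[-170,0,18]]))[0].round().astype(int);w=14
    sl=np.s_[c[1]-w:c[1]+w,c[0]-w:c[0]+w];print("bar rear shift",cv2.phaseCorrelate(a0[n][sl],g[sl]),proj(p,W(j,[[-170,0,7]]))[0]-proj(p,W(j,[[-170,0,18]]))[0])
    for t in("jar","ring_stick","spare_wheel","compound_bar","loose_ring","ring_tray","brush"):
        d=ctrl.cut_out(t,p); print(t,[np.round(x["centre"],0).tolist() for x in d[:1]],end=" ")
    print([(round(d["conf"],2),np.round(d["centre"][::-1],1)) for d in ctrl.cut_out("ring_post",p)],proj(p,W(j,[[75,0,58]])))
# window (jig x 17..43) along y=0 at scene: tooth up expected
    q=proj(p,W(j,[[x,0,27] for x in range(10,52,2)])).astype(np.float32)
    print("window z27",cv2.remap(g,q[None,:,0],q[None,:,1],cv2.INTER_LINEAR)[0].astype(int))
```

```text
[ 0.5 -0.2  0.2] [-0.5  0.2 -0.5] 21.7
top -34 [249 249 249 249 249 249 250 249 249 247 243 245 248 248 228 155 103]
top 34 [249 249 249 250 250 250 250 250 250 248 243 243 247 248 231 169 113]
bar rear shift ((0.045034408800985304, 0.013380660984516624), 0.987423676914639) [-0.7  0.1]
jar [[140.0, 322.0]] ring_stick [[137.0, 239.0]] spare_wheel [[143.0, 276.0]] compound_bar [[283.0, 253.0]] loose_ring [[259.0, 168.0]] ring_tray [] brush [[158.0, 374.0]] [(0.2, array([284.2, 218.1]))] [[191.7 213.4]]
window z27 [250 250 249 245 225 199 175 181 201 204 201 182 139 105  95 102 181 243 247 247 247]
scene -34 [239 241 241 241 241 240 241 243 242 243 247 184 240 246 252 174  97]
scene 34 [241 240 239 241 243 242 242 245 231 244 252 140 216 243 250 204 145]
bar rear shift ((-0.013979365750692807, -0.021348310884061306), 1.009926130771637) [0.5 2.8]
jar [[289.0, 274.0]] ring_stick [[281.0, 353.0]] spare_wheel [[288.0, 312.0]] compound_bar [[176.0, 305.0]] loose_ring [[212.0, 353.0]] ring_tray [[213.0, 190.0]] brush [[287.0, 210.0]] [(0.73, array([368.7, 203.2])), (0.48, array([352.7, 127. ])), (0.45, array([225.9, 158.5])), (0.45, array([292.5, 225. ]))] [[369.7 201.5]]
window z27 [247 242 242 242 245 230 166 122 170 190 187 187 157 113  99 101  96  97 238 243 238]
```

The bar is fully back up: its rear end shifted 0.02 px, against 2.8 px if it were down. The tooth shows in the window, the carriage is flush with the stop, the other things haven't moved, and the arm is clear. Handing in.

```bash
python3 -c "
from station import ctrl
print(ctrl.hand_in())"
```

```text
the job is handed in; nothing more can be done
None
```

The job is handed in, with no verdict returned: I held the bar fully down, pushed the carriage up against the end stop, and eased off; the bar is back up with its tooth in the window, and the arm is clear at about 22 s.

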